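# Hook the tool shelf onto the slotted rack and press it down until it locks

### The arm

A 6-joint arm with a two-finger parallel gripper is mounted at the origin on the work surface. World frame = base frame: x ahead of the robot, y to its left, z up, the work surface at z = 0. Lengths are in m, angles in degrees, forces in N, time in s.
With the tool pointing down it reaches from about 0.25 to 0.725 m from the base axis. Payload 9.7 kg.
Tool frame: the origin (TCP) lies midway between the tips of the shut fingers; the grasp point (between the pads) lies 19 mm behind it (grip_point_offset is the distance from the TCP to the grasp point, in m); y points along the fingers, z is the direction in which the jaws open and shut, and the axes are right-handed (so a half turn about y gives the same grasp; the last joint's range is limited). The gripper opens to 85 mm and grips with 20 to 120 N. Pads are 22 mm wide; open, the fingers measure 114 mm over their backs; the gripper's body (76 mm by 85 mm) begins 54 mm behind the grasp point. The pads swing forward as they close: fully open they stand 13 mm farther back than shut.
Start: joints at [-67.609, 4.979, 10.078, 95.1, 0, 90], TCP at [0.21, -0.509, 0.231] pointing down, gripper open.
Joint ranges: [-179.16, 179.16], [-48.56, 103.87], [-65.8, 70.77], [-126.05, 130.52], [-82.76, 87.17], [-180, 180]. Speed limits (degrees/s): [127.2, 127.2, 147.25, 180, 180, 180].

### API

Orientations are given as [roll, pitch, yaw] about the fixed x, y, z axes, in that order (R = Rz(yaw) Ry(pitch) Rx(roll)).
In Python, from workcell import get_obs, camera, job_done, grip_point_offset gives the robot as it stands.
- The arm moves only by the tool move_arm, never from a script. Its argument "deltas" is a list that holds one entry, the list of rows, each a list of 4 numbers: the shift along the tool's x, y, z in m, then the turn about the tool's y in degrees. A call has 1 to 5 rows; each row is the pose to reach, as a shift and turn from the pose commanded when the call began, along the tool's axes at that moment; what a row does not reach only later rows make up. A row lasts 1/10 s, in which the tool goes at most 50 mm and 8.59 degrees, less where a joint would pass 70% of its speed; a pose out of reach is approached as far as the arm can. A call with a gripper value outside its range is refused whole. "claw" is the finger opening in m, from 0 to 0.0854, set as the call begins (left out, the last holds). The fingers move at their own pace and stop on an object; "newtons" is the grip in N (left out, the last holds). Time passes only in rows, so rows that repeat a pose let the fingers close. It gives the time, the measured TCP pose, the force and the opening at its end, in the units of the state.
- get_obs(): the state, without advancing time (a new reading comes with each control period).
- camera(name): name is "scene" or "top"; returns a dict with "color" (420x560x3 uint8, blue, green, red), "range_z" (420x560 float32, m along the optical axis (not along the pixel's ray), 0 where there is no reading), "fx", "fy", "cx", "cy" (pixels), "k1" (the pictures are not rectified: a ray, as slopes to the right and down, at radius r is drawn at 1 + k1 r^2 times it, then the intrinsics apply), "T" (4x4, takes a point from camera to world coordinates). Camera axes: x right, y down, z forward; pixel columns grow to the right and rows downward; lengths in m; the calibration is good to about 2 mm. A picture is of the moment at which its call begins.
- job_done(): hands the job in, once; it reports no verdict.
The state is a dict: "time": time; "q": joint angles; "qd": joint speeds; "joint_efforts": joint torques, N m; "ee_pos": TCP position; "tcp_rot": TCP orientation; "wrist_force": force on the tool from outside, world axes, zero at the start; "torque": the same for the moment, N m; "opening": finger opening in m.
Only numpy, scipy, OpenCV 4.12 (cv2) and the standard library are available. Lean on these libraries where they do the work, as an engineer would, in place of code of your own. Each camera call takes 0.05 s, during which the arm holds its last target. There are 200 camera calls.

### The job

Pick up the small aluminium shelf bracket by its blue fin, hook both of its rear tabs through the two upright slots of the steel rack, and push it down against the sprung rubber seat until the red catch snaps out above its back plate and it stays locked on its own when you let go. Work gently: it is a light fitting, so never load the rack through the bracket with more than about 35 N, and do not shift the loupe, the blower bulb or the black tray.

Things in the scene. Friction and masses are not known exactly. Their poses are not given: they have to be found in the camera images.
- bracket_grip (a point): Loose shelf bracket, 150 g +-30 %, standing on its shelf on the bench. Point: centre of its blue fin, 30 mm above its underside. x towards back plate and tabs, y along its width, z up. In this frame (mm): fin x -16..15, y -6..6, z -25..15 (grip it across y); shelf x -31..19, y -45..45, z -30..-25; back plate x 15..19, y -45..45, z -30..20.
- bracket_tabs (a point): On the bracket: middle of the back plate's rear face at neck height, 7 mm above and 19 mm ahead (+x) of bracket_grip, same axes. Two aluminium tabs 8 mm wide at y = -30 and +30 mm, in this frame (mm): neck x 0..8, z -5..5, then a tooth pointing down, x 8..13, z -17..5.
- rack: Fixed steel rack, 130 mm wide, 109 high. Origin on the bench below the middle of its slotted front face; x through the plate to its rear, z up. The bracket goes on from the -x side, its x along the rack's x. The plate, with slots, seat and catch, is clamped up to 6 mm above or below its middle setting; this differs each time and no reading shows it. Heights told are for the middle setting.
- rack_slots (a point): Middle between the two slots on the rack's front face, 78.5 mm above the bench (stays there if the plate is set higher or lower). Rack's axes. Plate 6 mm thick, x 0..6 mm; slots 12 mm wide at y = -30 and +30 mm, z -19..19 mm. Bare plate 128 mm wide, its top edge 30.5 mm above this point.
- rack_hooking (a point): Where bracket_grip is, on the rack, when the tabs are through and the back plate is flat on the plate: rack x -19, y 0, z 77.5 mm; teeth have 8 mm to spare above and below, 2 mm each side. Then push down: the seat is met 8.5 mm lower, the catch snaps out about 17 mm lower, the necks strike the slot bottoms 20 mm lower (each +-6 mm with the plate).
- catch (a joint): Red spring catch, 18 mm wide, in the middle of the rack's front face, 81 to 95 mm above the bench. Value in m: 0 fully out (sticks out 5 mm), about 0.005 when the back plate holds it in. 1.5 N plus 0.3 N per mm. It snaps out over the back plate's top edge when that has passed below it and then holds the bracket down.
- seat (a joint): Sprung black rubber seat at the foot of the rack's front face, 36 mm wide, x -12.5..-0.5 mm, free top 39 mm above the bench. Value in m pressed down: 0 free, 0.008 to 0.009 when the bracket is locked, 0.0115 with necks on slot bottoms. 2.7 N plus 0.9 N per mm: it lifts a bracket let go before the catch is out.
- loupe_center (a point): Steel loupe standing on the bench, 34 mm wide, 30 mm high, point half-way up. Leave alone.
- bulb_center (a point): Green blower bulb standing on the bench, 54 mm wide, 88 mm high, point 30 mm up on its axis. Leave alone.
- tray_center (a point): Black ceramic tray, 90 x 120 mm, 16 mm high, point half-way up in the middle. Leave alone.
Mind the look-alikes: they are no part of the job. Several things look just like the part that bears bracket_grip: the one meant starts nearest to the robot's base.

How it is judged:
By the outcome, as a careful person would: the job done as asked, in the order asked, and still so for the second after the job is handed in, with the robot touching nothing.
It also fails if it takes over 45 s, if anything falls off the work surface, if the arm or the gripper's body presses on something with over 40 N, if the wrist force passes 120 N, or if a joint passes its speed limit or range.

## Working session

There is one attempt and no reset: what is moved stays moved. The work goes in short steps, Python scripts to look and compute and a tool call to move; the robot and the scene stay as the last step left them, time stands still between calls to the robot, and variables do not carry over. Pictures are saved under pics/ and viewed, about 8 in all and at most 12, crops included, and the job is handed in when it is done.

Besides the shell and the picture viewer there is one more tool, called after "Request:" by a JSON object that holds its "fn" and its "kwargs", one argument or row to a line. move_arm: Moves the arm, as the interface text tells. Its arguments: {"type":"object","properties":{"deltas":{"type":"array"},"claw":{"type":"number"},"newtons":{"type":"number"}},"required":["deltas"]}

```bash
ls; mkdir -p pics; cat > h.py <<'E'
import numpy as np, cv2
from workcell import get_obs, camera, job_done, grip_point_offset
def cloud(c):
    h,w=c["range_z"].shape
    K=np.array([[c["fx"],0,c["cx"]],[0,c["fy"],c["cy"]],[0,0,1.]])
    u,v=np.meshgrid(np.arange(w),np.arange(h))
    p=cv2.undistortPoints(np.stack([u,v],-1).reshape(-1,1,2).astype(np.float64),K,np.array([c["k1"],0,0,0.])).reshape(h,w,2)
    z=c["range_z"].astype(float)
    P=np.dstack([p[...,0]*z,p[...,1]*z,z,np.ones_like(z)])@np.array(c["T"]).T
    P=P[...,:3]; P[z==0]=np.nan
    return P
E
python3 - <<'E'
from h import *
o=get_obs(); print({k:np.round(v,3) for k,v in o.items()}, grip_point_offset)
for n in("scene","top"):
    c=camera(n); cv2.imwrite(f"pics/{n}0.png",c["color"]); np.savez(f"{n}0.npz",P=cloud(c),c=c["color"]); print(n,np.round(c["T"],3),c["fx"],c["k1"])
E
```

```text
pics
{'time': np.float64(0.0), 'q': array([-6.7609e+01,  5.0120e+00,  1.0035e+01,  9.5101e+01, -1.0000e-03,
        9.0001e+01]), 'qd': array([-0.006, -0.045,  0.099, -0.109,  0.041, -0.118]), 'joint_efforts': array([-2.0000e-03, -5.2039e+01,  4.6480e+01,  1.6000e-02, -0.0000e+00,
        0.0000e+00]), 'ee_pos': array([ 0.209, -0.508,  0.231]), 'tcp_rot': array([-9.0078e+01, -1.0000e-03, -1.5761e+02]), 'wrist_force': array([0.33 , 0.674, 1.065]), 'torque': array([ 0.022,  0.013, -0.031]), 'opening': np.float64(0.085)} 0.0187
scene [[-0.643  0.538 -0.545  1.08 ]
 [ 0.766  0.457 -0.452  0.466]
 [ 0.006 -0.708 -0.706  0.783]
 [ 0.     0.     0.     1.   ]] 510.82435891946886 -0.02404403314402145
top [[ 0.028 -0.982  0.189  0.394]
 [-1.    -0.027  0.009 -0.01 ]
 [-0.004 -0.189 -0.982  0.934]
 [ 0.     0.     0.     1.   ]] 527.5359273933693 0.01415848513333302
```

View pics/top0.png

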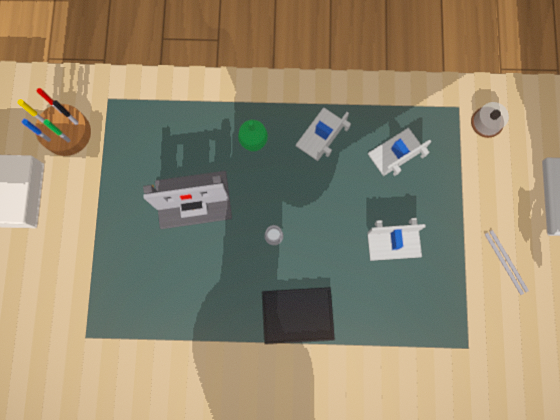

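View pics/scene0.png

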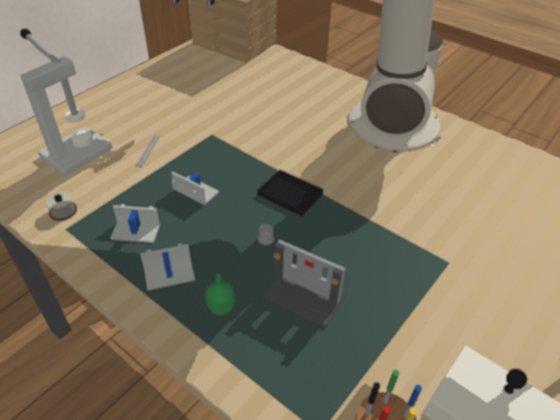

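Candidates for the bracket (top picture): A (322,133), B (400,150), C (395,240); the rack is at (187,200), loupe (273,235), bulb (252,135), tray (298,315). C looks nearest to the base (bottom of the picture); I'll measure that.

```bash
python3 - <<'E'
from h import *
d=np.load("top0.npz");P=d["P"];c=d["c"];hsv=cv2.cvtColor(c,cv2.COLOR_BGR2HSV)
blue=(cv2.inRange(hsv,(105,120,60),(130,255,255))>0)
n,l,s,ce=cv2.connectedComponentsWithStats(blue.astype(np.uint8))
for i in range(1,n):
    if s[i,4]>40:
        q=P[l==i]; q=q[np.isfinite(q[:,2])]
        t=q[q[:,2]>0.038]
        print(ce[i].round(),s[i,4],"med",np.median(q,0).round(4),"top",len(t),t.mean(0).round(4) if len(t) else 0,"r",np.hypot(*np.median(q,0)[:2]).round(3))
def box(name,m):
    q=P[m]; q=q[np.isfinite(q[:,2])]; r=cv2.minAreaRect((q[:,:2]*1000).astype(np.float32)); print(name,len(q),np.array(r[0]).round(1),np.array(r[1]).round(1),round(r[2],1),"z",np.percentile(q[:,2],[2,50,98]).round(4))
v,u=np.mgrid[:420,:560]
def reg(a,b,c_,d_): return (u>=a)&(u<c_)&(v>=b)&(v<d_)
z=P[...,2]
R=reg(355,205,435,270)
box("C all",R&(z>.003)&(z<.1)); box("C plate top",R&(z>.047)&(z<.1)); box("C shelf",R&(z>.002)&(z<.009)); box("C tabs",R&(z>.027)&(z<.046)&~blue)
K=reg(135,165,240,235)
box("rack top",K&(z>.095)); box("rack all",K&(z>.005)); box("rack hi",K&(z>.06))
red=(cv2.inRange(hsv,(0,150,100),(8,255,255))>0)&K; box("red",red)
dark=K&(c.max(2)<50)&(z>.03); box("seat",dark)
box("loupe",reg(258,220,290,250)&(z>.02)); box("bulb",reg(230,110,275,155)&(z>.01)); box("tray",reg(255,280,340,350)&(z>.008))
S=np.load("scene0.npz");print("bench z",np.nanmedian(z[250:280,130:250]),)
big=lambda im,a,b,c_,d_,k:cv2.resize(im[b:d_,a:c_],None,fx=k,fy=k,interpolation=cv2.INTER_CUBIC)
cv2.imwrite("pics/crop1.png",np.hstack([big(c,355,205,435,275,5),big(c,140,165,220,235,5)]))
E
```

```text
[ 31. 126.] 107 med [0.6937 0.415  0.1019] top 107 [0.6942 0.4153 0.1003] r 0.808
[323. 130.] 183 med [ 0.7242 -0.0734  0.0434] top 118 [ 0.7258 -0.0748  0.0446] r 0.728
[399. 148.] 198 med [ 0.6939 -0.2095  0.0429] top 118 [ 0.6948 -0.2117  0.0445] r 0.725
[397. 239.] 190 med [ 0.5307 -0.2008  0.0434] top 141 [ 0.5315 -0.203   0.0439] r 0.567
C all 1657 [ 543.1 -206.4] [135.9 116.2] 88.9 z [0.0031 0.0058 0.0506]
C plate top 142 [ 536.5 -203.8] [30.5 88.9] 5.7 z [0.0471 0.0495 0.0525]
C shelf 1470 [ 541.  -206.1] [115.5 142.9] 1.5 z [0.0021 0.004  0.0076]
C tabs 176 [ 540.5 -202.5] [47.5 89.4] 4.8 z [0.0276 0.0403 0.0451]
rack top 609 [595.1 156.6] [ 26.7 128. ] 8.4 z [0.0963 0.1072 0.1131]
rack all 3577 [602.3 164.3] [100.5 176.7] 9.6 z [0.0054 0.0116 0.1111]
rack hi 982 [594.7 156.4] [ 27.7 128.4] 8.4 z [0.0621 0.1032 0.1127]
red 39 [583.9 154. ] [ 4.9 16.6] 10.2 z [0.0856 0.0931 0.0953]
seat 40 [580.9 153.2] [ 9.3 31.4] 11.2 z [0.0347 0.0374 0.0401]
loupe 100 [536.1   9.8] [27.9 27.6] 90.0 z [0.0209 0.0289 0.0328]
bulb 716 [712.9  51.7] [49.9 50. ] 58.8 z [0.0211 0.0461 0.0859]
tray 759 [398.3 -35.7] [ 89.9 120. ] 4.9 z [0.0083 0.0148 0.0186]
bench z -3.2850983983923054e-05
```

View pics/crop1.png

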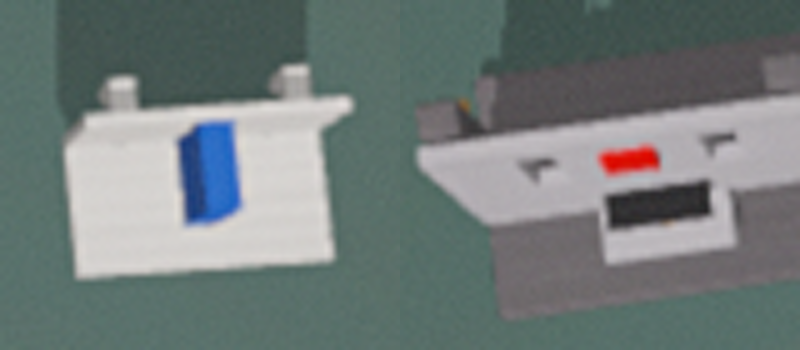

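C at (397,239) is the bracket: it is nearest to the base (0.567 m against 0.73 m for A and B). The crop shows its blue fin upright, with tabs and back plate towards +x. The rack shows its red catch, two slots and black seat facing the robot. Next I refine both poses.

```bash
cat >> h.py <<'E'
from scipy.optimize import least_squares
def boxsd(p,lo,hi):
    lo,hi=np.array(lo),np.array(hi); q=np.abs(p-(lo+hi)/2)-(hi-lo)/2
    return np.linalg.norm(np.maximum(q,0),axis=1)+np.minimum(q.max(1),0)
BR=[((-16,-6,-25),(15,6,15)),((-31,-45,-30),(19,45,-25)),((15,-45,-30),(19,45,20)),
    ((19,-34,2),(27,-26,12)),((27,-34,-10),(32,-26,12)),((19,26,2),(27,34,12)),((27,26,-10),(32,34,12))]
def sd(p,boxes): return np.min([boxsd(p,*b) for b in boxes],0)
def loc(q,x,y,z,a):
    a=np.radians(a); d=q-[x,y,z]; return np.c_[np.cos(a)*d[:,0]+np.sin(a)*d[:,1],-np.sin(a)*d[:,0]+np.cos(a)*d[:,1],d[:,2]]
def fit(q,boxes,x0,free=(1,1,1,1)):
    f=np.array(free,bool); x0=np.array(x0,float)
    def full(v): w=x0.copy(); w[f]=v; return w
    r=least_squares(lambda v:sd(loc(q,*full(v)),boxes),x0[f],loss="soft_l1",f_scale=1.5,diff_step=1e-3)
    return full(r.x),np.median(np.abs(sd(loc(q,*full(r.x)),boxes)))
# rack in its own frame, plate at middle setting (z0 = offset): plate (slots ignored)
RK=[((0,-64,50),(6,64,109))]
E
python3 - <<'E'
from h import *
for n in("top","scene"):
    P=np.load(n+"0.npz")["P"]*1000; q=P[np.isfinite(P[...,2])]
    for tag,zf in (("z>8",8),("z>30",30)):
        m=(abs(q[:,0]-535)<75)&(abs(q[:,1]+204)<70)&(q[:,2]>zf)&(q[:,2]<90)
        print(n,tag,m.sum(),fit(q[m],BR,(531,-203,30,4)))
    k=(abs(q[:,0]-595)<60)&(abs(q[:,1]-156)<85)&(q[:,2]>60)&(q[:,2]<125)
    print(n,"rack",k.sum(),fit(q[k],RK,(585,155,0,8.4)))
    for off in (-6,-3,0,3,6):
        l=loc(q[k],587,155,0,8.6); 
    # top edge height
    l=l[abs(l[:,1])<55]; print(np.percentile(l[:,2],[90,95,98,99.5]).round(1))
E
```

```text
top z>8 611 (array([ 532.8058476 , -203.748113  ,   30.35846453,    5.42517785]), np.float64(0.3627722405647358))
top z>30 460 (array([ 532.8140101 , -203.79935919,   30.13645729,    5.45663208]), np.float64(0.46821582092516945))
top rack 982 (array([5.87218040e+02, 1.55154990e+02, 4.51953003e-02, 9.71717105e+00]), np.float64(0.8389348854373675))
[109.2 110.7 112.1 113.7]
scene z>8 595 (array([ 533.05961649, -202.8349063 ,   30.96384142,    5.57793892]), np.float64(0.7540159983423251))
scene z>30 396 (array([ 533.51579353, -202.93787733,   30.92136658,    6.61233921]), np.float64(0.8024960179642218))
scene rack 1405 (array([593.27655053, 156.5380366 ,   3.68175162,   9.86925061]), np.float64(1.3514343172317496))
[108.6 109.8 111.4 113.3]
```

```bash
cat > d.py <<'E'
import sys
from h import *
def delta(frm,to):  # (x,y,z mm, yaw) -> tool row
    a=np.radians(frm[3]); d=np.array(to[:3],float)-frm[:3]
    return [round(v,4) for v in ((np.cos(a)*d[0]+np.sin(a)*d[1])/1e3,-d[2]/1e3,(-np.sin(a)*d[0]+np.cos(a)*d[1])/1e3)]+[round(-((to[3]-frm[3]+180)%360-180),2)]
E
python3 - <<'E'
from d import *
a=(210,-509,231,-157.61);b=(530.9,-203.5,90,-174.5)
print(delta(a,b))
E
```

```text
[np.float64(-0.4131), np.float64(0.141), np.float64(-0.1602), 16.89]
```

Request:
{"fn": "move_arm", "kwargs": {
  "deltas": [
    [[-0.413, 0.141, -0.16, 16.9], [-0.413, 0.141, -0.16, 16.9], [-0.413, 0.141, -0.16, 16.9], [-0.413, 0.141, -0.16, 16.9], [-0.413, 0.141, -0.16, 16.9]]
  ],
  "claw": 0.085,
  "newtons": 40
}}

```text
time: 0.6
ee_pos: [0.3787, -0.3471, 0.1566]
tcp_rot: [-90.0, -0.0, -174.5]
wrist_force: [0.7, -1.1, -0.1]
opening: 0.0848
```

```bash
python3 - <<'E'
from d import *
o=get_obs(); print(o["ee_pos"],o["tcp_rot"])
print(delta((382.5,-344.8,155.2,-174.5),(530.9,-203.5,90,-174.5)))
E
```

```text
[ 0.37867664 -0.34713084  0.15659062] [-9.00077138e+01 -7.61288746e-03 -1.74532871e+02]
[np.float64(-0.1613), np.float64(0.0652), np.float64(-0.1264), -0.0]
```

Request:
{"fn": "move_arm", "kwargs": {
  "deltas": [
    [[-0.161, 0.065, -0.126, 0], [-0.161, 0.065, -0.126, 0], [-0.161, 0.065, -0.126, 0], [-0.161, 0.065, -0.126, 0], [-0.161, 0.065, -0.126, 0]]
  ]
}}

```text
time: 1.1
ee_pos: [0.5275, -0.2044, 0.09]
tcp_rot: [-90.1, -0.1, -174.3]
wrist_force: [-1.2, 0.1, -0.7]
opening: 0.0849
```

```bash
python3 - <<'E'
from d import *
c=camera("scene");o=get_obs(); print(o["ee_pos"],o["tcp_rot"],o["wrist_force"])
x=o["ee_pos"]*1000
cv2.imwrite("pics/s1.png",cv2.resize(c["color"][90:290,90:290],None,fx=3,fy=3))
print(delta((*x,-174.5),(530.9,-203.5,16,-174.5)))
E
```

```text
[ 0.5275529  -0.20450808  0.08995118] [-9.01097444e+01 -1.26989425e-01 -1.74294396e+02] [-0.89698255  2.20981108 -1.18114052]
[np.float64(-0.0034), np.float64(0.074), np.float64(-0.0007), -0.0]
```

Request:
{"fn": "move_arm", "kwargs": {
  "deltas": [
    [[-0.001, 0.035, 0, 0], [-0.001, 0.035, 0, 0], [-0.001, 0.035, 0, 0]]
  ]
}}

```text
time: 1.45
ee_pos: [0.526, -0.2082, 0.0576]
tcp_rot: [-90.0, -0.1, -174.6]
wrist_force: [-0.2, -0.6, 0.2]
opening: 0.0849
```

```bash
python3 - <<'E'
from d import *
c=camera("top");o=get_obs(); print(o["ee_pos"],o["tcp_rot"],o["wrist_force"])
x=o["ee_pos"]*1000
cv2.imwrite("pics/t1.png",cv2.resize(c["color"][180:290,340:450],None,fx=5,fy=5))
print(delta((*x,-174.5),(530.9,-203.5,16,-174.5)))
E
```

```text
[ 0.52671953 -0.20848346  0.05861103] [-8.99857596e+01  2.12270449e-02 -1.74563473e+02] [ 0.32213529 -1.10240544 -0.14147895]
[np.float64(-0.0046), np.float64(0.0426), np.float64(-0.0046), -0.0]
```

View pics/s1.png

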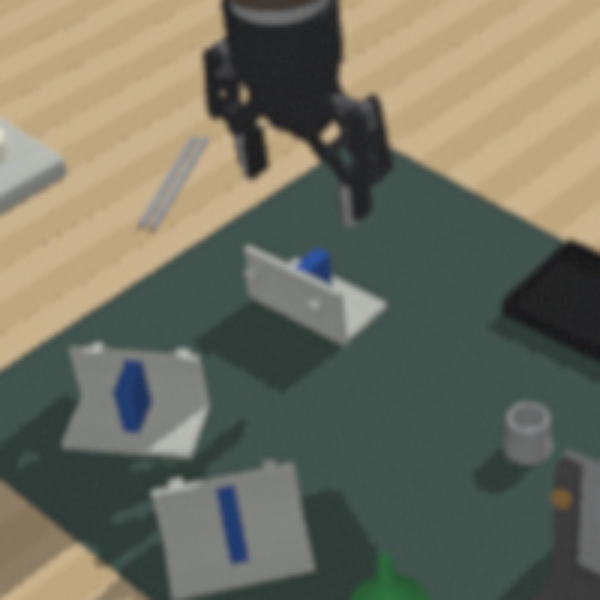

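Picture s1 shows the open gripper above the blue fin (315,265 in the crop), with jaws across its thickness. I'll go down to grip.

Request:
{"fn": "move_arm", "kwargs": {
  "deltas": [
    [[-0.0046, 0.02, -0.0046, 0], [-0.0046, 0.0426, -0.0046, 0], [-0.0046, 0.0426, -0.0046, 0], [-0.0046, 0.0426, -0.0046, 0]]
  ]
}}

```text
time: 1.9
ee_pos: [0.5313, -0.2033, 0.0164]
tcp_rot: [-90.0, 0.0, -174.5]
wrist_force: [-0.4, -0.6, 0.7]
opening: 0.0848
```

```bash
python3 - <<'E'
from d import *
o=get_obs(); print(o["ee_pos"],o["tcp_rot"],o["wrist_force"])
x=o["ee_pos"]*1000
print(delta((*x,-174.5),(530.9,-203.5,16,-174.5)))
E
```

```text
[ 0.53127513 -0.20331717  0.01635325] [-8.99753034e+01  4.71035616e-02 -1.74545764e+02] [-0.35266572 -0.62514982  0.65643054]
[np.float64(0.0004), np.float64(0.0004), np.float64(0.0001), -0.0]
```

Request:
{"fn": "move_arm", "kwargs": {
  "deltas": [
    [[0, 0, 0, 0], [0, 0, 0, 0], [0, 0, 0, 0], [0, 0, 0, 0], [0, 0, 0, 0]]
  ],
  "claw": 0.0,
  "newtons": 60
}}

```text
time: 2.4
ee_pos: [0.5312, -0.2028, 0.0151]
tcp_rot: [-90.0, 0.0, -174.5]
wrist_force: [-0.1, -1.1, 3.1]
opening: 0.0116
```

Request:
{"fn": "move_arm", "kwargs": {
  "deltas": [
    [[0, 0, 0, 0], [0, -0.01, 0, 0], [0, -0.03, 0, 0], [0, -0.06, 0, 0], [0, -0.09, 0, 0]]
  ]
}}

```text
time: 2.9
ee_pos: [0.5306, -0.2025, 0.1059]
tcp_rot: [-90.0, -0.1, -174.5]
wrist_force: [0.3, -1.4, -1.5]
opening: 0.011
```

```bash
python3 - <<'E'
from d import *
for n in ("top","scene"):
    c=camera(n);o=get_obs(); P=cloud(c)*1000; q=P[np.isfinite(P[...,2])]; x=o["ee_pos"]*1000
    print(o["ee_pos"],o["tcp_rot"],o["wrist_force"],o["opening"])
    if n=="top": cv2.imwrite("pics/t2.png",c["color"])
    else: cv2.imwrite("pics/s2.png",cv2.resize(c["color"][60:260,100:366],None,fx=3,fy=3))
E
```

```text
[ 0.53255601 -0.20326207  0.11169757] [ -89.8510967     0.30694269 -174.50598498] [-0.07304178  0.16865737  3.60642582] 0.010970907273448694
[ 0.53286686 -0.20338101  0.10974385] [ -89.84017266    0.32389368 -174.50503056] [ 1.37385119  0.38084345 -1.32731957] 0.011066298320797502
```

```bash
python3 - <<'E'
from d import *
o=get_obs(); print(o["ee_pos"])
print(delta((531,-203.3,106,-174.5),(526.3,144.3,85,-170.3)))
E
```

```text
[ 0.53286686 -0.20338101  0.10974385]
[np.float64(-0.0286), np.float64(0.021), np.float64(-0.3465), -4.2]
```

View pics/s2.png

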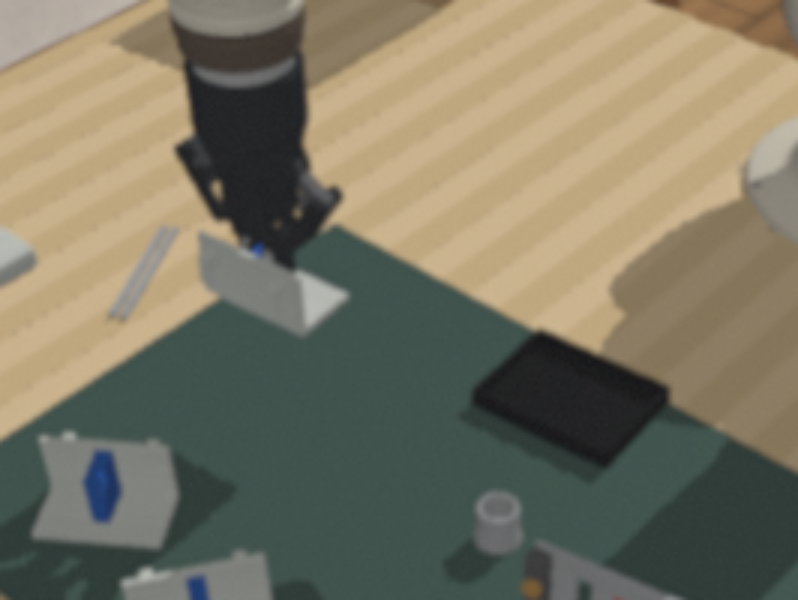

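Picture s2 shows the bracket held level by its fin (250,270), clear of the bench. I'll carry it over to the rack.

Request:
{"fn": "move_arm", "kwargs": {
  "deltas": [
    [[-0.0015, 0, -0.02, 0], [-0.005, 0, -0.06, -1], [-0.008, 0, -0.1, -1], [-0.012, 0, -0.145, -2], [-0.0155, 0, -0.19, -2]]
  ]
}}

```text
time: 3.5
ee_pos: [0.5278, -0.0107, 0.1044]
tcp_rot: [-90.0, -0.0, -172.5]
wrist_force: [0.7, 0.7, -1.2]
opening: 0.0113
```

```bash
python3 - <<'E'
from d import *
c0=np.array([531,-203.3,106]); a=np.radians(-174.5)
X=np.array([np.cos(a),np.sin(a),0]);Z=np.array([-np.sin(a),np.cos(a),0])
c1=c0-15.5*X-190*Z; o=get_obs(); print(c1,o["ee_pos"],o["tcp_rot"])
print(delta((*c1,-172.5),(526.3,144.3,85,-170.3)))
E
```

```text
[528.2179481  -12.68911315 106.        ] [ 0.52776117 -0.01065442  0.10440296] [-9.00082338e+01 -3.85294533e-02 -1.72513523e+02]
[np.float64(-0.0186), np.float64(0.021), np.float64(-0.1559), -2.2]
```

Request:
{"fn": "move_arm", "kwargs": {
  "deltas": [
    [[-0.005, 0.004, -0.04, -1], [-0.01, 0.01, -0.085, -2], [-0.015, 0.016, -0.125, -2.2], [-0.0186, 0.021, -0.156, -2.2], [-0.0186, 0.021, -0.156, -2.2]]
  ]
}}

```text
time: 4.0
ee_pos: [0.5316, 0.1201, 0.0826]
tcp_rot: [-91.2, -0.1, -167.8]
wrist_force: [-0.8, -0.2, -2.1]
opening: 0.0111
```

Request:
{"fn": "move_arm", "kwargs": {
  "deltas": [
    [[0, 0, 0, 0], [0, 0, 0, 0]]
  ]
}}

```text
time: 4.2
ee_pos: [0.5321, 0.1177, 0.084]
tcp_rot: [-91.1, -0.0, -168.1]
wrist_force: [-0.8, 0.4, -2.0]
opening: 0.011
```

```bash
cat > look.py <<'E'
from d import *
import sys
tag=sys.argv[1]
o=get_obs(); x=o["ee_pos"]*1000; yaw=o["tcp_rot"][2]
print(x.round(1),o["tcp_rot"].round(2),o["wrist_force"].round(1),round(o["opening"],4))
a=np.radians(yaw); g=x+[-1.8*np.cos(a),-1.8*np.sin(a),14.6]
print("grip by kin",g.round(1),yaw+180)
for n in ("top","scene"):
    c=camera(n); P=cloud(c)*1000; hsv=cv2.cvtColor(c["color"],cv2.COLOR_BGR2HSV)
    np.savez(f"{tag}_{n}.npz",P=P,c=c["color"])
    ok=np.isfinite(P[...,2])&((c["color"].min(2)>85)|(cv2.inRange(hsv,(105,120,60),(130,255,255))>0))
    q=P[ok]
    l=loc(q,*g,yaw+180)
    for t in range(3):
        s=sd(l,BR)<(9,6,4)[t]; p,r=fit(q[s],BR,(*g,yaw+180)) if t==0 else fit(q[s],BR,p); l=loc(q,*p)
    print(n,"bracket",s.sum(),p.round(2),round(r,2))
    cv2.imwrite(f"pics/{tag}_{n}.png",c["color"])
E
python3 look.py a
```

```text
[532.1 117.7  84. ] [-9.1130e+01 -3.0000e-02 -1.6807e+02] [-0.8  0.4 -2. ] 0.011
grip by kin [533.9 118.   98.6] 11.933126140372849
top bracket 305 [534.11 119.27  98.43  10.81] 1.03
scene bracket 1113 [533.61 118.46 100.19  12.1 ] 0.67
```

```bash
python3 - <<'E'
from d import *
o=get_obs(); print(o["q"].round(2),o["qd"].round(2),o["ee_pos"],o["tcp_rot"],o["joint_efforts"].round(1))
E
```

```text
[ 11.88   3.99  -7.25  78.77   1.14 179.95] [ 0.09 -0.03 -0.03 -0.08  0.06  0.02] [0.53221828 0.11770165 0.08411841] [-9.11357678e+01 -4.90259871e-03 -1.68068854e+02] [  0.2 -51.8  47.5   0.    0.1   0. ]
```

Joint 6 is at its 180° limit. With this half of the grasp the rack yaw can't be reached (yaw = J1 − q6, so it would need 185°). I'll set the bracket down in free space at about (0.53, −0.12), turn the tool 180° and re-grip.

Request:
{"fn": "move_arm", "kwargs": {
  "deltas": [
    [[0.01, -0.01, 0.03, 2], [0.02, -0.015, 0.08, 4], [0.03, -0.015, 0.12, 5], [0.035, -0.01, 0.16, 6.5], [0.04, 0, 0.2, 6.5]]
  ]
}}

```text
time: 4.8
ee_pos: [0.5349, -0.0877, 0.081]
tcp_rot: [-91.1, -0.0, -174.6]
wrist_force: [1.5, 0.5, -2.4]
opening: 0.0111
```

Request:
{"fn": "move_arm", "kwargs": {
  "deltas": [
    [[0, 0, 0, 0], [0, 0, 0, 0]]
  ]
}}

```text
time: 5.0
ee_pos: [0.5342, -0.0865, 0.0798]
tcp_rot: [-91.2, -0.2, -174.6]
wrist_force: [0.7, 1.0, -1.7]
opening: 0.0109
```

```bash
python3 - <<'E'
from d import *
o=get_obs(); x=o["ee_pos"]*1000; print(o["q"].round(2),x,o["tcp_rot"],o["wrist_force"])
print(delta((*x,o["tcp_rot"][2]),(531,-120,40,-174.5)))
E
```

```text
[ -9.76   4.01  -7.72  78.75   1.07 164.88] [534.20979318 -86.52085561  79.76652415] [ -91.15452007   -0.17589042 -174.64379404] [ 0.70537433  1.02394411 -1.74654424]
[np.float64(0.0063), np.float64(0.0398), np.float64(0.033), np.float64(-0.14)]
```

Request:
{"fn": "move_arm", "kwargs": {
  "deltas": [
    [[0.006, 0.015, 0.033, 0], [0.006, 0.035, 0.033, 0], [0.006, 0.05, 0.033, 0], [0.006, 0.056, 0.033, 0], [0.006, 0.056, 0.033, 0]]
  ]
}}

```text
time: 5.5
ee_pos: [0.5312, -0.1165, 0.0226]
tcp_rot: [-91.2, -0.2, -174.4]
wrist_force: [-0.0, 0.5, -1.0]
opening: 0.0108
```

Request:
{"fn": "move_arm", "kwargs": {
  "deltas": [
    [[0, 0.003, 0, 0], [0, 0.003, 0, 0]]
  ]
}}

```text
time: 5.7
ee_pos: [0.532, -0.1171, 0.0207]
tcp_rot: [-91.1, -0.1, -174.4]
wrist_force: [0.4, 0.4, -2.0]
opening: 0.0111
```

Request:
{"fn": "move_arm", "kwargs": {
  "deltas": [
    [[0, 0.002, 0, 0], [0, 0.0035, 0, 0], [0, 0.0035, 0, 0]]
  ]
}}

```text
time: 6.0
ee_pos: [0.5315, -0.1173, 0.0166]
tcp_rot: [-91.1, -0.2, -174.5]
wrist_force: [-0.9, 0.3, -1.9]
opening: 0.0112
```

Request:
{"fn": "move_arm", "kwargs": {
  "deltas": [
    [[0, 0.001, 0, 0], [0, 0.001, 0, 0]]
  ]
}}

```text
time: 6.2
ee_pos: [0.5317, -0.1173, 0.016]
tcp_rot: [-91.1, -0.1, -174.5]
wrist_force: [-1.6, 1.3, 1.3]
opening: 0.0108
```

Contact with the bench (+1.3 N). I'll release, rise 75 mm and turn about 180°.

Request:
{"fn": "move_arm", "kwargs": {
  "deltas": [
    [[0, 0, 0, 0], [0, 0, 0, 0], [0, 0, 0, 0], [0, 0, 0, 0], [0, 0, 0, 0]]
  ],
  "claw": 0.085
}}

```text
time: 6.7
ee_pos: [0.5315, -0.1173, 0.0157]
tcp_rot: [-91.1, -0.2, -174.5]
wrist_force: [0.5, -1.0, 0.3]
opening: 0.0822
```

Request:
{"fn": "move_arm", "kwargs": {
  "deltas": [
    [[0, -0.01, 0, 0], [0, -0.045, 0, 0], [0, -0.075, 0, 0], [0, -0.075, 0, 8], [0, -0.075, 0, 16]]
  ]
}}

```text
time: 7.2
ee_pos: [0.5327, -0.119, 0.0929]
tcp_rot: [-91.0, -0.3, 169.2]
wrist_force: [-0.6, 0.4, -0.0]
opening: 0.0849
```

```bash
python3 - <<'E'
from d import *
o=get_obs(); x=o["ee_pos"]*1000; print(o["q"].round(2),x,o["tcp_rot"],o["wrist_force"],o["opening"])
E
```

```text
[-13.13   4.29  -5.96  80.09   1.03 177.64] [ 532.71212962 -118.97512943   92.87204475] [-91.042308    -0.30118272 169.23145637] [-0.58111905  0.39793824 -0.01134238] 0.08487384503190269
```

Request:
{"fn": "move_arm", "kwargs": {
  "deltas": [
    [[0, 0, 0, -8.5], [0, 0, 0, -17], [0, 0, 0, -25.5], [0, 0, 0, -34], [0, 0, 0, -42.5]]
  ]
}}

```text
time: 7.7
ee_pos: [0.532, -0.1188, 0.0915]
tcp_rot: [-91.1, 0.4, -147.6]
wrist_force: [0.2, -0.8, 0.5]
opening: 0.0848
```

Request:
{"fn": "move_arm", "kwargs": {
  "deltas": [
    [[0, 0, 0, -8.5], [0, 0, 0, -17], [0, 0, 0, -25.5], [0, 0, 0, -34], [0, 0, 0, -42.5]]
  ]
}}

```text
time: 8.2
ee_pos: [0.532, -0.1188, 0.0915]
tcp_rot: [-90.5, 1.0, -105.1]
wrist_force: [-0.2, 0.1, 0.5]
opening: 0.0849
```

Request:
{"fn": "move_arm", "kwargs": {
  "deltas": [
    [[0, 0, 0, -8.5], [0, 0, 0, -17], [0, 0, 0, -25.5], [0, 0, 0, -34], [0, 0, 0, -42.5]]
  ]
}}

```text
time: 8.7
ee_pos: [0.532, -0.1188, 0.0916]
tcp_rot: [-89.7, 1.1, -62.6]
wrist_force: [-0.8, 0.9, -0.9]
opening: 0.0846
```

Request:
{"fn": "move_arm", "kwargs": {
  "deltas": [
    [[0, 0, 0, -8.5], [0, 0, 0, -17], [0, 0, 0, -25.5], [0, 0, 0, -34], [0, 0, 0, -42.5]]
  ]
}}

```text
time: 9.2
ee_pos: [0.532, -0.1188, 0.0915]
tcp_rot: [-89.0, 0.6, -20.1]
wrist_force: [-1.6, 0.1, -0.2]
opening: 0.0851
```

Request:
{"fn": "move_arm", "kwargs": {
  "deltas": [
    [[0, 0, 0, -8.5], [0, 0, 0, -17], [0, 0, 0, -24], [0, 0, 0, -24], [0, 0, 0, -24]]
  ]
}}

```text
time: 9.7
ee_pos: [0.532, -0.1188, 0.0912]
tcp_rot: [-88.9, 0.2, 3.3]
wrist_force: [-0.1, -1.1, 0.3]
opening: 0.085
```

```bash
cat > b.py <<'E'
from d import *
o=get_obs(); x=o["ee_pos"]*1000; print(o["q"].round(2),x.round(1),o["tcp_rot"].round(2),o["wrist_force"].round(1),o["opening"])
for n in ("top","scene"):
    c=camera(n); P=cloud(c)*1000; hsv=cv2.cvtColor(c["color"],cv2.COLOR_BGR2HSV)
    ok=np.isfinite(P[...,2])&((c["color"].min(2)>85)|(cv2.inRange(hsv,(105,120,60),(130,255,255))>0))
    q=P[ok]; q=q[q[:,2]>8]; p=(533.4,-117.5,30,5.5)
    for t in range(3):
        l=loc(q,*p); s=sd(l,BR)<(9,6,4)[t]; p,r=fit(q[s],BR,p)
    print(n,"bracket",s.sum(),p.round(2),round(r,2))
    cv2.imwrite(f"pics/b_{n}.png",c["color"])
E
python3 b.py
```

```text
[-13.13   4.36  -6.07  80.05   1.03 -16.46] [ 532.  -118.8   91.2] [-88.88   0.17   3.34] [-0.1 -1.1  0.3] 0.0850153435419151
top bracket 18 [ 531.3  -120.76   33.46    0.78] 0.58
scene bracket 639 [ 533.22 -115.87   30.69    5.29] 0.72
```

```bash
cat > e.py <<'E'
from h import *
from scipy.spatial.transform import Rotation as Ro
def go(to,yaw=None,frm=None):
    o=get_obs(); x=o["ee_pos"]*1000; R=Ro.from_euler("xyz",o["tcp_rot"],degrees=True).as_matrix()
    print("q",o["q"].round(1),"tcp",x.round(1),o["tcp_rot"].round(2),"F",o["wrist_force"].round(1),"M",o["torque"].round(2),round(float(o["opening"]),4),"t",o["time"])
    d=R.T@(np.array(to,float)-x)/1e3
    print("row",d.round(4),0 if yaw is None else round(-((yaw-o["tcp_rot"][2]+180)%360-180),2))
E
python3 -c "
from e import *
go((531.2,-117,16),5.4)"
```

```text
q [-13.1   4.4  -6.1  80.    1.  -16.5] tcp [ 531.9 -118.8   91. ] [-88.87   0.18   3.38] F [-0.4 -0.   0.9] M [-0.03 -0.03 -0.01] 0.0852 t 9.8
row [-0.0004  0.075   0.0003] -2.02
```

Request:
{"fn": "move_arm", "kwargs": {
  "deltas": [
    [[-0.0004, 0.02, 0.0003, -2], [-0.0004, 0.05, 0.0003, -2], [-0.0004, 0.07, 0.0003, -2], [-0.0004, 0.075, 0.0003, -2], [-0.0004, 0.075, 0.0003, -2]]
  ]
}}

```text
time: 10.3
ee_pos: [0.5307, -0.1169, 0.0154]
tcp_rot: [-88.8, 0.2, 5.5]
wrist_force: [-0.1, -0.8, 0.2]
opening: 0.0849
```

```bash
python3 -c "
from e import *
go((531.2,-117,16),5.4)"
```

```text
q [-13.    6.1 -12.7  71.8   1.  -18.5] tcp [ 530.7 -116.9   15.4] [-88.84   0.22   5.48] F [-0.1 -0.8  0.2] M [-0.07 -0.02 -0.06] 0.0849 t 10.3
row [ 0.0004 -0.0006 -0.0001] 0.08
```

Request:
{"fn": "move_arm", "kwargs": {
  "deltas": [
    [[0, -0.0005, 0, 0], [0, -0.0005, 0, 0], [0, -0.0005, 0, 0], [0, -0.0005, 0, 0], [0, -0.0005, 0, 0]]
  ],
  "claw": 0.0,
  "newtons": 60
}}

```text
time: 10.8
ee_pos: [0.5313, -0.117, 0.0165]
tcp_rot: [-88.9, 0.1, 5.5]
wrist_force: [-0.8, 6.1, 9.6]
opening: 0.0118
```

Request:
{"fn": "move_arm", "kwargs": {
  "deltas": [
    [[0, 0, 0, 0], [0, -0.01, 0, 0], [0, -0.03, 0, 0], [0, -0.06, 0, 0], [0, -0.08, 0, 0]]
  ]
}}

```text
time: 11.3
ee_pos: [0.5317, -0.1187, 0.0984]
tcp_rot: [-88.9, 0.1, 5.5]
wrist_force: [-0.2, -0.1, -1.9]
opening: 0.0111
```

```bash
python3 -c "
from e import *
go((526.3,144.3,90),9.7)"
```

```text
q [-13.1   4.2  -5.5  80.8   1.  -18.7] tcp [ 531.7 -118.7   98.4] [-88.88   0.09   5.54] F [-0.2 -0.1 -1.9] M [ 0.01 -0.11  0.03] 0.0111 t 11.3
row [0.02   0.0135 0.262 ] -4.16
```

Request:
{"fn": "move_arm", "kwargs": {
  "deltas": [
    [[0.0015, 0, 0.02, 0], [0.0045, 0, 0.06, 0], [0.0076, 0, 0.1, -1], [0.011, 0, 0.145, -2], [0.0145, 0, 0.19, -3]]
  ]
}}

```text
time: 11.8
ee_pos: [0.5273, 0.0734, 0.1005]
tcp_rot: [-88.9, 0.1, 8.5]
wrist_force: [1.8, -0.8, -1.8]
opening: 0.011
```

Request:
{"fn": "move_arm", "kwargs": {
  "deltas": [
    [[0.003, 0.004, 0.035, -1.2], [0.0015, 0.012, 0.06, -1.2], [0.0015, 0.0135, 0.07, -1.2], [0.0015, 0.0135, 0.0715, -1.2], [0.0015, 0.0135, 0.0715, -1.2]]
  ]
}}

```text
time: 12.3
ee_pos: [0.5186, 0.1426, 0.0883]
tcp_rot: [-88.9, 0.1, 9.7]
wrist_force: [-0.0, -0.3, -2.1]
opening: 0.0111
```

```bash
python3 -c "
from e import *
go((526.3,144.3,90),9.7)"; python3 look.py c; python3 - <<'E'
from h import *
t=cv2.imread("pics/c_top.png")[140:240,130:235]; s=cv2.imread("pics/c_scene.png")[190:330,230:370]
cv2.imwrite("pics/c_both.png",np.hstack([cv2.resize(t,(420,400),interpolation=2),cv2.resize(s,(380,400),interpolation=2)]))
E
```

```text
q [14.8  2.9 -8.  79.1  1.1  5. ] tcp [518.6 142.6  88.3] [-8.887e+01  6.000e-02  9.740e+00] F [-0.  -0.3 -2.1] M [-0.09  0.   -0.01] 0.0111 t 12.3
row [ 0.0079 -0.0017  0.0004] 0.04
[518.6 142.6  88.3] [-8.887e+01  6.000e-02  9.740e+00] [-0.  -0.3 -2.1] 0.0111
grip by kin [516.8 142.3 102.9] 189.73732048640085
top bracket 466 [510.45 138.3  102.91 187.52] 1.43
scene bracket 478 [523.88 144.31 105.97 205.19] 1.41
```

View pics/c_both.png

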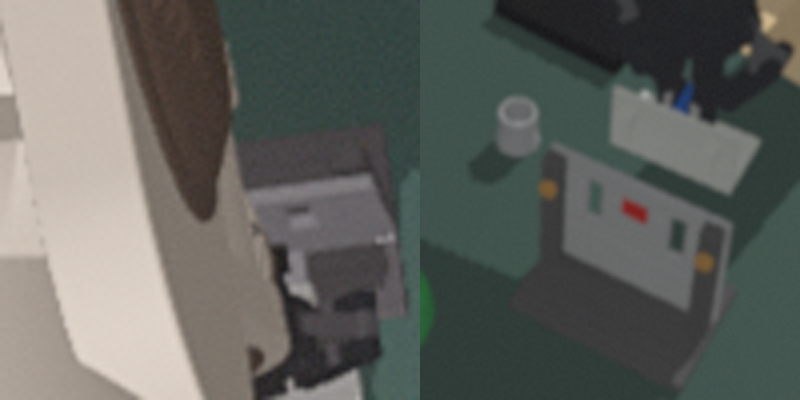

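The combined picture shows the top view mostly hidden by the arm. In the scene view the rack's rear has slots at (596,197) and (678,235) and the catch at (635,212); the bracket is held level behind it. I'll refit both in the scene view, using the slots seen from behind.

```bash
sed -i 's/yaw+180/yaw/g; s/-1.8\*np.cos(a),-1.8\*np.sin(a)/1.8*np.cos(a),1.8*np.sin(a)/' look.py; python3 look.py d; python3 - <<'E'
from h import *
# mean over several scene pictures; rear plane of the plate, then slots as holes on it
c=camera("scene"); P=np.nanmean([np.load("scene0.npz")["P"],cloud(c)],0)*1000
for (x0,y0,yaw) in ((587.2,155,9.7),):
    l=loc(P.reshape(-1,3),x0,y0,0,yaw).reshape(P.shape)
m=np.isfinite(l[...,2])&(abs(l[...,1])<50)&(l[...,2]>50)&(l[...,2]<104)&(l[...,0]>0)&(l[...,0]<18)
q=l[m]; 
for _ in range(4):
    A=np.c_[q[:,1],q[:,2],np.ones(len(q))]; s,*_r=np.linalg.lstsq(A,q[:,0],rcond=None); r=q[:,0]-A@s; q=q[abs(r)<2.5]
print("rear plane x=%.2f at y0 z78; dx/dy %.4f (deg %.2f) dx/dz %.4f n=%d rms %.2f"%(s[2]+78*s[1],s[0],-np.degrees(np.arctan(s[0])),s[1],len(q),r.std()))
# render rear plane as an ortho image, 0.5mm
a=np.radians(9.7-np.degrees(np.arctan(s[0]))); 
ys=np.arange(-70,70,.5); zs=np.arange(115,40,-.5); Y,Z=np.meshgrid(ys,zs); X=s[0]*Y+s[1]*Z+s[2]
b=np.radians(9.7); W=np.stack([x0+np.cos(b)*X-np.sin(b)*Y,y0+np.sin(b)*X+np.cos(b)*Y,Z],-1)/1e3
T=np.linalg.inv(np.array(c["T"])); C=W.reshape(-1,3)@T[:3,:3].T+T[:3,3]
K=np.array([[c["fx"],0,c["cx"]],[0,c["fy"],c["cy"]],[0,0,1.]])
uv,_=cv2.projectPoints(C,np.zeros(3),np.zeros(3),K,np.array([c["k1"],0,0,0.]))
uv=uv.reshape(*Y.shape,2).astype(np.float32)
im=cv2.remap(np.load("scene0.npz")["c"],uv,None,cv2.INTER_CUBIC)
for z in range(110,50,-10): cv2.line(im,(0,int((115-z)*2)),(6,int((115-z)*2)),(0,255,255),1)
for y in range(-60,61,10): cv2.line(im,(int((y+70)*2),0),(int((y+70)*2),5),(0,255,255),1)
cv2.imwrite("pics/ortho.png",cv2.resize(im,None,fx=2.5,fy=2.5))
hsv=cv2.cvtColor(im,cv2.COLOR_BGR2HSV)
g=cv2.inRange(hsv,(60,60,20),(100,255,150)); g[(Z>105)|(Z<52)|(abs(Y)>50)]=0
red=cv2.inRange(hsv,(0,130,80),(10,255,255))
for nm,mk in(("slot",g),("red",red)):
    n,L,S,ce=cv2.connectedComponentsWithStats(mk)
    for i in range(1,n):
        if S[i,4]>60: print(nm,"y %.1f..%.1f z %.1f..%.1f"%(ys[S[i,0]],ys[S[i,0]+S[i,2]-1],zs[S[i,1]+S[i,3]-1],zs[S[i,1]]),S[i,4])
E
```

```text
[518.8 142.   88.3] [-8.886e+01  5.000e-02  9.670e+00] [ 0.4 -0.4 -1.7] 0.0109
grip by kin [520.5 142.3 102.9] 9.670613629998524
top bracket 474 [521.32 137.64 101.18  10.38] 0.94
scene bracket 1129 [520.5  142.98 102.59   9.79] 0.69
rear plane x=5.75 at y0 z78; dx/dy -0.0025 (deg 0.14) dx/dz 0.0031 n=827 rms 0.71
red y -7.5..8.0 z 81.5..93.5 698<stdin>:3: RuntimeWarning: Mean of empty slice
```

View pics/ortho.png

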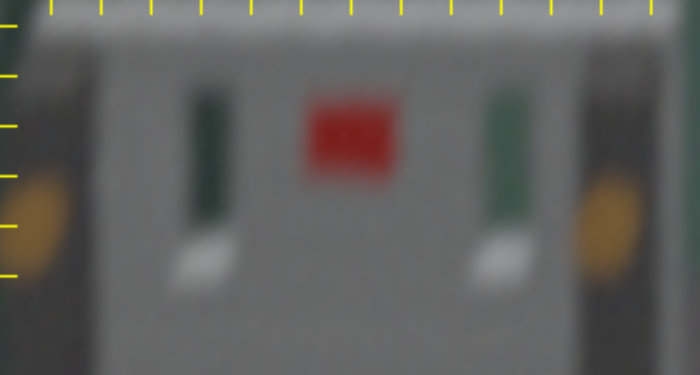

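```bash
python3 -c "
from e import *
go((535.8,146.1,62.9),9.75)"
```

```text
q [14.7  2.9 -8.  79.1  1.1  5.1] tcp [518.7 142.2  88.1] [-8.885e+01  5.000e-02  9.660e+00] F [-0.1  0.7 -1.1] M [ 0.01 -0.   -0.05] 0.0109 t 12.55
row [0.0176 0.0252 0.0005] -0.09
```

Request:
{"fn": "move_arm", "kwargs": {
  "deltas": [
    [[0.006, 0.01, 0.0002, 0], [0.012, 0.02, 0.0005, 0], [0.0176, 0.0252, 0.0005, 0], [0.0176, 0.0252, 0.0005, 0]]
  ]
}}

```text
time: 12.95
ee_pos: [0.5355, 0.147, 0.061]
tcp_rot: [-88.9, 0.2, 9.7]
wrist_force: [-0.0, -0.1, -1.7]
opening: 0.0113
```

```bash
python3 look.py e; python3 -c "
from e import *
go((535.8,146.1,62.9),9.75)
im=cv2.imread('pics/e_scene.png')[220:330,250:360]; cv2.imwrite('pics/e_crop.png',cv2.resize(im,None,fx=5,fy=5,interpolation=2))"
```

```text
[535.5 147.   61. ] [-88.86   0.19   9.74] [-0.  -0.1 -1.7] 0.0113
grip by kin [537.3 147.3  75.6] 9.741037959106526
top bracket 490 [538.01 142.35  73.7   10.37] 0.96
scene bracket 731 [537.03 147.75  76.14   9.58] 0.64
q [14.8  5.8 -7.7 76.5  1.2  5. ] tcp [535.4 147.   62.2] [-88.86   0.12   9.75] F [ 0.5 -0.2 -1.2] M [-0.05  0.    0.01] 0.011 t 13.05
row [ 0.0002 -0.0007 -0.001 ] -0.0
```

View pics/e_crop.png

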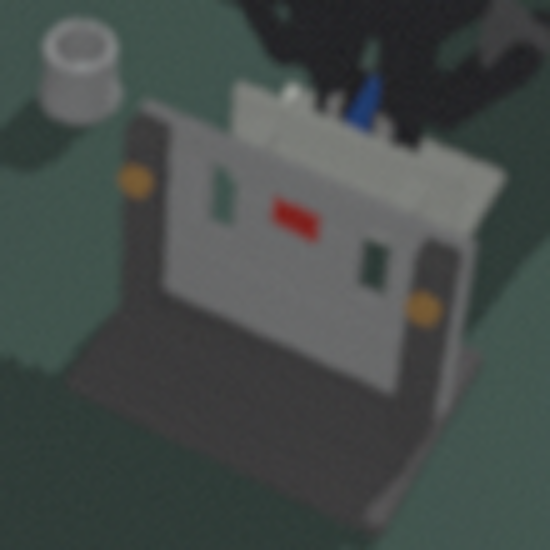

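The picture shows the tabs not yet in the slots: the bracket plate is parallel to the rack, about 31 mm short of it. I'll shift −0.8 mm in y and advance in small steps, watching the force.

Request:
{"fn": "move_arm", "kwargs": {
  "deltas": [
    [[0.004, 0, -0.0008, 0], [0.01, 0, -0.0008, 0], [0.015, 0, -0.0008, 0], [0.015, 0, -0.0008, 0]]
  ]
}}

```text
time: 13.45
ee_pos: [0.5512, 0.1489, 0.0628]
tcp_rot: [-88.8, 0.0, 9.7]
wrist_force: [-0.5, 0.2, -1.5]
opening: 0.011
```

Request:
{"fn": "move_arm", "kwargs": {
  "deltas": [
    [[0.0015, 0, 0, 0], [0.003, 0, 0, 0], [0.0045, 0, 0, 0], [0.006, 0, 0, 0], [0.006, 0, 0, 0]]
  ]
}}

```text
time: 13.95
ee_pos: [0.5565, 0.1498, 0.0626]
tcp_rot: [-88.9, 0.1, 9.7]
wrist_force: [0.0, 0.1, -1.7]
opening: 0.011
```

```bash
python3 look.py f; python3 -c "
from e import *
go((555.8,150,62.5),9.75)"
```

```text
[556.5 149.8  62.6] [-8.885e+01  7.000e-02  9.740e+00] [ 0.   0.1 -1.7] 0.011
grip by kin [558.3 150.1  77.2] 9.742617292332627
top bracket 514 [559.95 143.82  79.46   9.16] 1.15
scene bracket 433 [559.74 149.27  76.93   9.4 ] 1.02
q [14.5  8.6 -4.6 76.8  1.1  4.8] tcp [556.3 149.8  62.6] [-8.885e+01  7.000e-02  9.740e+00] F [-0.3  0.  -1. ] M [-0.04 -0.   -0.01] 0.0111 t 14.05
row [-0.0005  0.0001  0.0003] -0.01
```

No force with the tips about 3 mm past the front face, so the tabs are in the slots. I'll go on to flush.

Request:
{"fn": "move_arm", "kwargs": {
  "deltas": [
    [[0.002, 0, 0, 0], [0.004, 0, 0, 0], [0.006, 0, 0, 0], [0.007, 0, 0, 0], [0.008, 0, 0, 0]]
  ]
}}

```text
time: 14.55
ee_pos: [0.5641, 0.1511, 0.0626]
tcp_rot: [-88.9, 0.1, 9.7]
wrist_force: [-2.2, -0.1, -0.0]
opening: 0.0111
```

Request:
{"fn": "move_arm", "kwargs": {
  "deltas": [
    [[0.0005, 0, 0, 0], [0.001, 0, 0, 0], [0.001, 0, 0, 0]]
  ]
}}

```text
time: 14.85
ee_pos: [0.5651, 0.1513, 0.0626]
tcp_rot: [-88.9, 0.1, 9.7]
wrist_force: [-1.9, -0.5, -1.3]
opening: 0.0111
```

Request:
{"fn": "move_arm", "kwargs": {
  "deltas": [
    [[0.0005, 0, 0, 0], [0.001, 0, 0, 0], [0.001, 0, 0, 0]]
  ]
}}

```text
time: 15.15
ee_pos: [0.5662, 0.1515, 0.0626]
tcp_rot: [-88.9, 0.1, 9.7]
wrist_force: [-2.2, 0.3, -1.9]
opening: 0.0109
```

Request:
{"fn": "move_arm", "kwargs": {
  "deltas": [
    [[0.0005, 0, 0, 0], [0.001, 0, 0, 0], [0.001, 0, 0, 0]]
  ]
}}

```text
time: 15.45
ee_pos: [0.5667, 0.1516, 0.0626]
tcp_rot: [-88.9, 0.1, 9.7]
wrist_force: [-5.6, -0.7, 0.3]
opening: 0.0111
```

Flush now: 5.6 N against a catch force of 3 N at most, and kinematics give −18.6 mm. I'll ease off 0.2 mm and push down.

Request:
{"fn": "move_arm", "kwargs": {
  "deltas": [
    [[-0.0002, 0.002, 0, 0], [-0.0002, 0.004, -0.0001, 0], [-0.0002, 0.006, -0.0001, 0], [-0.0002, 0.0075, -0.0001, 0], [-0.0002, 0.0075, -0.0001, 0]]
  ]
}}

```text
time: 15.95
ee_pos: [0.5667, 0.1516, 0.0549]
tcp_rot: [-88.9, 0.1, 9.7]
wrist_force: [-3.5, -0.6, -0.7]
opening: 0.0111
```

Request:
{"fn": "move_arm", "kwargs": {
  "deltas": [
    [[0, 0.001, 0, 0], [0, 0.002, 0, 0], [0, 0.003, 0, 0], [0, 0.004, -0.0001, 0], [0, 0.004, -0.0001, 0]]
  ]
}}

```text
time: 16.45
ee_pos: [0.5667, 0.1516, 0.0518]
tcp_rot: [-88.8, 0.1, 9.7]
wrist_force: [-8.9, -1.4, 6.0]
opening: 0.0111
```

```bash
python3 -c "
from e import *
go((566.5,151.5,45.6),9.75)"
```

```text
q [14.4 10.2 -4.  75.8  1.2  4.7] tcp [566.7 151.6  51.8] [-8.885e+01  7.000e-02  9.750e+00] F [-8.9 -1.4  6. ] M [-0.35  1.57  0.06] 0.0111 t 16.45
row [-0.0002  0.0062 -0.0002] -0.0
```

Request:
{"fn": "move_arm", "kwargs": {
  "deltas": [
    [[-0.0003, 0.001, 0, 0], [-0.0003, 0.002, 0, 0], [-0.0003, 0.003, 0, 0], [-0.0003, 0.003, 0, 0]]
  ]
}}

```text
time: 16.85
ee_pos: [0.5667, 0.1516, 0.0493]
tcp_rot: [-88.9, 0.0, 9.7]
wrist_force: [-7.7, -1.8, 8.4]
opening: 0.0111
```

Request:
{"fn": "move_arm", "kwargs": {
  "deltas": [
    [[0, 0.001, 0, 0], [0, 0.002, 0, 0], [0, 0.002, 0, 0]]
  ]
}}

```text
time: 17.15
ee_pos: [0.5667, 0.1516, 0.0475]
tcp_rot: [-88.9, 0.0, 9.7]
wrist_force: [-8.2, -2.4, 10.9]
opening: 0.0112
```

Request:
{"fn": "move_arm", "kwargs": {
  "deltas": [
    [[0, 0.0005, 0, 0], [0, 0.001, 0, 0], [0, 0.001, 0, 0]]
  ]
}}

```text
time: 17.45
ee_pos: [0.5667, 0.1516, 0.0466]
tcp_rot: [-88.9, 0.0, 9.7]
wrist_force: [-9.3, -3.1, 11.0]
opening: 0.0109
```

Request:
{"fn": "move_arm", "kwargs": {
  "deltas": [
    [[0, 0.0005, 0, 0], [0, 0.001, 0, 0], [0, 0.001, 0, 0]]
  ]
}}

```text
time: 17.75
ee_pos: [0.5667, 0.1517, 0.0459]
tcp_rot: [-88.9, 0.0, 9.7]
wrist_force: [-9.8, -1.4, 12.9]
opening: 0.0115
```

```bash
python3 look.py g; python3 -c "
from e import *
go((566.5,151.5,44.5),9.75)
im=cv2.imread('pics/g_scene.png')[220:330,250:360]; cv2.imwrite('pics/g_crop.png',cv2.resize(im,None,fx=5,fy=5,interpolation=2))"
```

```text
[566.7 151.7  45.9] [-8.886e+01  1.000e-02  9.740e+00] [-9.8 -1.4 12.9] 0.0115
grip by kin [568.5 152.   60.5] 9.740736877935106
top bracket 451 [569.34 146.81  58.66   9.7 ] 0.89
scene bracket 985 [574.44 151.26  59.3   10.01] 0.84
q [14.4 10.3 -4.5 75.1  1.1  4.7] tcp [566.7 151.7  45.9] [-8.886e+01  1.000e-02  9.740e+00] F [-10.5  -1.2  12.7] M [-0.61  1.93  0.02] 0.0112 t 17.85
row [-0.0002  0.0014 -0.0002] -0.01
```

View pics/g_crop.png

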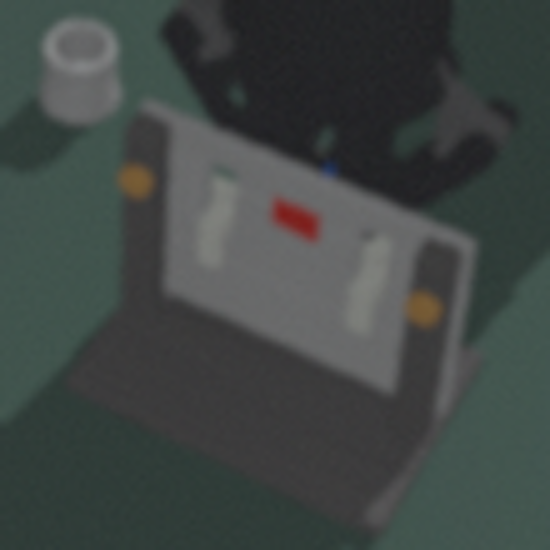

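The picture shows both teeth through the slots and hanging behind the plate, at (212,235) and (367,290). I'll push the last millimetres in small steps.

Request:
{"fn": "move_arm", "kwargs": {
  "deltas": [
    [[-0.0002, 0.0005, 0, 0], [-0.0002, 0.001, 0, 0], [-0.0002, 0.001, 0, 0]]
  ]
}}

```text
time: 18.15
ee_pos: [0.5667, 0.1517, 0.045]
tcp_rot: [-88.9, -0.0, 9.7]
wrist_force: [-8.8, -1.7, 13.0]
opening: 0.0111
```

Request:
{"fn": "move_arm", "kwargs": {
  "deltas": [
    [[0, 0.0005, 0, 0], [0, 0.001, 0, 0], [0, 0.001, 0, 0]]
  ]
}}

```text
time: 18.45
ee_pos: [0.5667, 0.1517, 0.0441]
tcp_rot: [-88.9, -0.0, 9.7]
wrist_force: [-8.8, -2.7, 14.6]
opening: 0.0112
```

```bash
python3 - <<'E'
from h import *
c=camera("scene"); cv2.imwrite("pics/h_scene.png",c["color"])
for n in ("scene0","d_scene","e_scene","f_scene","g_scene","h_scene"):
    im=cv2.imread(f"pics/{n}.png")[230:300,290:330].astype(float)
    w=np.clip(im[...,2]-1.6*np.maximum(im[...,0],im[...,1]),0,None); v,u=np.mgrid[230:300,290:330]
    print(n,round(w.sum()),(w*u).sum()/w.sum(),(w*v).sum()/w.sum())
E
```

```text
scene0 1890 308.7378332628016 263.42583580194673
d_scene 1941 308.74103462489694 263.4285861500412
e_scene 1924 308.7374987004886 263.42457635928884
f_scene 1937 308.7485802787816 263.42003097573564
g_scene 1936 308.7535647861128 263.42932424054555
h_scene 1932 308.7343960252562 263.42024635130934
```

The rear red patch does not move with the catch, so it tells nothing. I'll go 0.7 mm deeper, then test for the lock by easing upwards while watching the force.

Request:
{"fn": "move_arm", "kwargs": {
  "deltas": [
    [[0, 0.0003, 0, 0], [0, 0.0007, 0, 0], [0, 0.0007, 0, 0]]
  ]
}}

```text
time: 18.8
ee_pos: [0.5667, 0.1517, 0.0435]
tcp_rot: [-88.9, -0.0, 9.7]
wrist_force: [-9.2, -3.0, 14.2]
opening: 0.0107
```

Request:
{"fn": "move_arm", "kwargs": {
  "deltas": [
    [[-0.0002, -0.0005, 0, 0], [-0.0004, -0.001, 0, 0], [-0.0005, -0.0015, 0, 0], [-0.0005, -0.0015, 0, 0]]
  ]
}}

```text
time: 19.2
ee_pos: [0.5667, 0.1517, 0.0445]
tcp_rot: [-88.9, -0.1, 9.7]
wrist_force: [-5.3, -1.1, 8.5]
opening: 0.0106
```

Request:
{"fn": "move_arm", "kwargs": {
  "deltas": [
    [[0, -0.0005, 0, 0], [0, -0.001, 0, 0], [0, -0.001, 0, 0]]
  ]
}}

```text
time: 19.5
ee_pos: [0.5667, 0.1517, 0.0453]
tcp_rot: [-88.9, -0.1, 9.7]
wrist_force: [-5.2, -1.2, 7.5]
opening: 0.0111
```

Request:
{"fn": "move_arm", "kwargs": {
  "deltas": [
    [[0, -0.0005, 0, 0], [0, -0.001, 0, 0], [0, -0.001, 0, 0]]
  ]
}}

```text
time: 19.8
ee_pos: [0.5667, 0.1517, 0.0463]
tcp_rot: [-88.9, -0.1, 9.7]
wrist_force: [-6.1, -0.2, 7.0]
opening: 0.0113
```

Request:
{"fn": "move_arm", "kwargs": {
  "deltas": [
    [[0, -0.0005, 0, 0], [0, -0.001, 0, 0], [0, -0.001, 0, 0]]
  ]
}}

```text
time: 20.1
ee_pos: [0.5666, 0.1517, 0.0467]
tcp_rot: [-88.9, -0.0, 9.7]
wrist_force: [-1.8, -0.6, 7.0]
opening: 0.0114
```

Request:
{"fn": "move_arm", "kwargs": {
  "deltas": [
    [[0, -0.0005, 0, 0], [0, -0.001, 0, 0], [0, -0.001, 0, 0]]
  ]
}}

```text
time: 20.4
ee_pos: [0.5666, 0.1517, 0.0468]
tcp_rot: [-88.9, 0.0, 9.7]
wrist_force: [3.0, -0.2, -2.3]
opening: 0.0109
```

```bash
python3 look.py i; python3 -c "
from e import *
go((566.5,151.5,44.5),9.75)"
```

```text
[566.6 151.7  46.8] [-8.885e+01  1.000e-02  9.740e+00] [ 3.  -0.2 -2.3] 0.0109
grip by kin [568.4 152.   61.4] 9.742684863850693
top bracket 453 [569.91 146.22  59.76   9.23] 1.0
scene bracket 951 [576.99 152.2   59.83   6.87] 1.23
q [14.4 10.3 -4.5 75.2  1.1  4.7] tcp [566.6 151.7  46.8] [-8.885e+01  1.000e-02  9.740e+00] F [ 5.2  0.6 -2.6] M [-0.06 -1.03  0.05] 0.0108 t 20.5
row [-0.0001  0.0023 -0.0002] -0.01
```

Force fell from +7 N to −2.3 N while the measured height stayed at 46.8 mm under a rising command. So the catch is holding the bracket down. I'll take the load off and release.

Request:
{"fn": "move_arm", "kwargs": {
  "deltas": [
    [[0, 0.0004, 0, 0], [-0.0001, 0.0007, 0, 0], [-0.0001, 0.0007, 0, 0]]
  ]
}}

```text
time: 20.8
ee_pos: [0.5665, 0.1516, 0.0467]
tcp_rot: [-88.9, -0.0, 9.7]
wrist_force: [6.0, 0.0, 1.2]
opening: 0.0107
```

Request:
{"fn": "move_arm", "kwargs": {
  "deltas": [
    [[0, 0, 0, 0], [0, 0, 0, 0], [0, 0, 0, 0], [0, 0, 0, 0], [0, 0, 0, 0]]
  ],
  "claw": 0.06,
  "newtons": 20
}}

```text
time: 21.3
ee_pos: [0.5657, 0.1515, 0.0461]
tcp_rot: [-88.9, 0.1, 9.7]
wrist_force: [0.5, -0.1, -0.2]
opening: 0.0602
```

```bash
python3 look.py j; python3 -c "
from e import *
go((566.5,151.5,140),9.75)"
```

```text
[565.7 151.5  46.1] [-88.85   0.1    9.75] [ 0.5 -0.1 -0.2] 0.0602
grip by kin [567.4 151.8  60.7] 9.745111123606314
top bracket 426 [568.   152.59  60.02  10.78] 0.92
scene bracket 1008 [574.27 151.33  60.07  10.08] 0.81
q [14.4 10.3 -4.6 75.1  1.2  4.7] tcp [565.8 151.6  46.2] [-8.885e+01  8.000e-02  9.750e+00] F [ 0.4 -0.3 -0.7] M [ 0.03  0.   -0.01] 0.0599 t 21.4
row [ 0.0005 -0.0938  0.0017] -0.0
```

Request:
{"fn": "move_arm", "kwargs": {
  "deltas": [
    [[0, -0.01, 0.0002, 0], [0, -0.04, 0.0008, 0], [-0.01, -0.08, 0.0015, 0], [-0.03, -0.12, 0.002, 0], [-0.06, -0.15, 0.002, 0]]
  ]
}}

```text
time: 21.9
ee_pos: [0.5072, 0.1405, 0.1993]
tcp_rot: [-88.8, -0.1, 9.7]
wrist_force: [0.5, -0.2, -0.5]
opening: 0.0601
```

Request:
{"fn": "move_arm", "kwargs": {
  "deltas": [
    [[-0.04, -0.02, -0.03, 0], [-0.06, -0.03, -0.08, 0], [-0.08, -0.04, -0.13, 0], [-0.1, -0.05, -0.18, 0], [-0.1, -0.05, -0.23, 0]]
  ]
}}

```text
time: 22.4
ee_pos: [0.4453, -0.0891, 0.244]
tcp_rot: [-88.9, -0.1, 9.8]
wrist_force: [2.1, -0.3, 1.0]
opening: 0.0601
```

```bash
python3 - <<'E'
from h import *
c=camera("top"); s=camera("scene"); o=get_obs(); print(o["time"],o["ee_pos"],o["wrist_force"].round(1))
P=cloud(c)*1000; q=P[np.isfinite(P[...,2])&(c["color"].min(2)>60)|(cv2.inRange(cv2.cvtColor(c["color"],cv2.COLOR_BGR2HSV),(105,120,60),(130,255,255))>0)]
q=q[np.isfinite(q[:,2])]; p=(567.5,152,60.5,9.8)
for t in range(3):
    l=loc(q,*p); k=(sd(l,BR)<(6,5,4)[t])&(l[:,0]<16); p,r=fit(q[k],BR,p)
print(k.sum(),p.round(1),round(r,2))
cv2.imwrite("pics/end.png",np.hstack([cv2.resize(c["color"][150:240,135:235],(444,400),interpolation=2),cv2.resize(s["color"][225:325,260:349],(356,400),interpolation=2)]))
z=P[...,2]; v,u=np.mgrid[:420,:560]
for n,(a,b,e,d),zz in(("loupe",(258,220,290,250),20),("bulb",(230,110,275,155),10),("tray",(255,280,340,350),8)):
    m=(u>=a)&(u<e)&(v>=b)&(v<d)&(z>zz)&(z<95); r=cv2.minAreaRect(P[m][:,:2].astype(np.float32)); print(n,m.sum(),np.round(r[0],1),np.round(r[1],1))
E
```

```text
22.5 [ 0.44613138 -0.09246523  0.24254307] [-0.1  0.3 -0.4]
1724 [568.  151.8  60.    9.8] 0.77
loupe 99 [536.3   9.8] [27.3 27.8]
bulb 713 [712.9  53.4] [50.2 49. ]
tray 467 [397.6 -27.4] [ 89.9 103.6]
```

View pics/end.png

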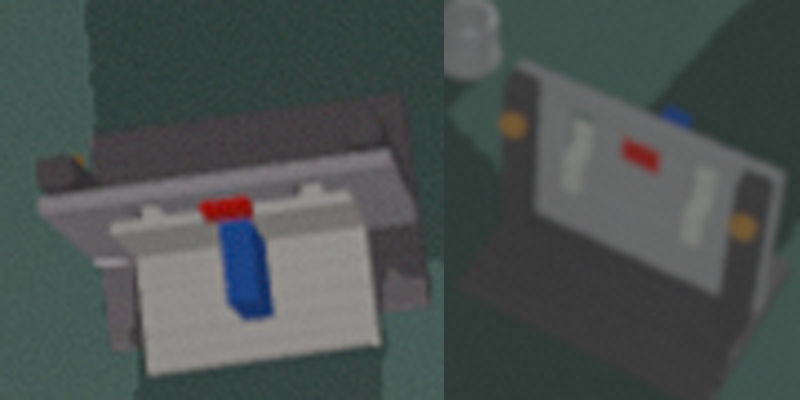

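The picture shows the red catch (227,210) standing out above the back plate's top edge, the bracket level on the rack, and both teeth behind the slots. The robot is clear, so I'll hand in.

```bash
python3 -c "
from workcell import *
print(job_done(), get_obs()['time'])"
```

```text
the job is handed in; nothing more can be done
the job is handed in; nothing more can be done
```

The bracket is hooked through both slots and locked on the rack, and I handed the job in at about 22.5 s. It held with the robot clear of it.

**What I did**
- I picked the bracket nearest the base (0.567 m, against about 0.73 m for the two look-alikes) and gripped it by its blue fin.
- The first grasp ran into joint 6's 180° limit on the way to the rack. I set the bracket down on free bench, turned the tool half round and re-gripped it.
- I then put both tabs through the slots and pressed the back plate flat. I pushed it down about 19 mm with at most about 18 N at the wrist, eased up, released it and backed away.

**Last checks**
- **Lock:** easing upwards, the force fell from +7 N to −2.3 N while the height stayed put, so the catch was holding.
- **After release:** the bracket stayed at grip height 60.0 mm, yaw 9.8°. The last picture shows the red catch out above the back plate and both teeth behind the plate.
- **Other objects:** the loupe measured where it started. The bulb read 1.7 mm off in y, which I put down to measurement noise, since the arm never went near it. The tray was partly hidden by the arm in the last picture, so I could not confirm it fully, but nothing went near it.

**What failed or disagreed**
- The joint-limit stop left the tool tilted about 1.1° for the second grasp.
- The rear red patch seen by the scene camera does not move with the catch, so it could not confirm the lock.
- The bracket fits on the rack from the scene camera, and those from the top camera while the arm blocked it, were several millimetres off, so I relied on the arm's own position and force readings.

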